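# Index a shelf-pin drilling jig to its next hole and hold the lock pin home

## Task

Set the drilling jig for its next hole. First push the wooden tray with the upright tab along its slide until the spring catch clicks in and the tray is home; then pull up the black knob of the lock plunger, slide the grey tube section one hole along the perforated bar, in the same direction as the tray was pushed, and let the pin drop into that hole. Finish while still holding: with the fingers on the knob, press the pin fully home against its cushion and keep it pressed down at the end; leave the other things on the bench alone.

Things in the scene. Friction and masses are not known exactly. Their poses are not given: they have to be found in the camera images.
- jig: fixed plywood board on the table, spanning x -170 to +150, y -240 to +160 mm about its origin (at table height), 18 mm thick; z up. The tray slides on its -x side, the perforated bar stands on its +x side; both slides run along its +y. A bush arm on the grey section reaches over the tray (66 to 86 mm above the table).
- tray (a joint): travel in m of the tray along the jig's +y. Starts at 0.020 to 0.050. The spring catch (a sprung ball that enters a notch in the tray's edge) engages at 0.100; the end stop follows 1.5 mm later. Friction 1.5 to 4 N; the tray stays where it is left, and needs 5 to 8 N to leave the catch.
- tab (a point): middle of the -y face of the tray's upright wooden push tab, 70 mm above the table. The tab is 64 mm wide (jig's x), 10 mm thick (y), from 32 to 85 mm above the table. Moves with the tray; push here along the jig's +y. Behind it (-y) is free space: only the board and guide rails (26 mm above the table) below.
- section (a joint): travel in m of the grey tube section (62 mm long in y, 44 wide, flat top 74 mm above the table) along the bar, in the jig's +y. 0: pin over the start hole, 0.040: over the next hole; the pin has about 1 mm play either way. Locked while the pin is in a hole. Travel -0.045 to 0.085, friction about 2 N.
- plunger (a joint): height in m of the lock plunger: 0 pin fully home, 0.004 at rest (a cushion holds it up, yet the pin locks), 0.012 pin tip level with the bar's top, 0.018 fully pulled. Spring 0.9 N per mm about the rest height: about 10 N to hold it at 0.015, about 4 N to press it home; let go, it rises back to 0.004.
- knob (a point): centre of the plunger's black round knob, 28 mm in diameter, 28 mm tall, axis upright: 107 mm above the table with the pin home, 111 mm at rest; moves with plunger and section. Below it a steel barrel, 18 mm in diameter, stands on the section's flat top. Grip it from above across its diameter.
- hole_start (a point): centre, on the bar's top face 68 mm above the table, of the hole in which the pin starts (under the grey section). The bar is fixed to the jig, 30 mm wide, with 10 mm square holes every 40 mm along the jig's y and 14 mm deep; it is mounted up to 25 mm farther along y one way or the other.
- hole_next (a point): centre, on the bar's top face, of the hole to which the pin must go: 40 mm from hole_start along the jig's +y.
- dowel_tin: open steel tin, 44 mm wide and 50 mm tall, standing on the jig board; origin at the centre of its underside; leave alone
- pencil: flat wooden carpenter's pencil, 150 x 14 x 8 mm, lying on the jig board; origin at its underside's centre; leave alone
- glue_jar: amber jar with a white cap, 60 mm wide, 95 mm tall, on the table; origin at the centre of its underside; leave alone
- screwdriver: screwdriver lying on the table; origin near its middle; leave alone
- offcut: block of hardwood, 150 x 90 x 45 mm, on the table; origin at its underside's centre; leave alone
- sanding_block: cork sanding block, 70 x 110 x 35 mm, on the table; origin at its underside's centre; leave alone
- tape_measure: grey tape measure, 34 x 68 x 60 mm, on the table; origin at its underside's centre; leave alone

How it is judged:
On the way, in this order (a step that is already met when the one before it is completed fails the run):
1. the tray is home in its spring catch (value of joint tray above 0.0975 m), for 0.2 s.
2. with the tray home, the plunger is pulled until its pin is clear of the bar (value of joint tray above 0.0975 m and value of joint plunger above 0.0115 m), for 0.1 s.
3. the section stands at the next hole and the pin has dropped into it (value of joint section between 0.0375 and 0.0425 m and value of joint tray above 0.0975 m and value of joint plunger below 0.007 m), for 0.1 s.
At the end, for the whole second after the job is handed in: tray home in its catch (joint above 0.0975), section at the next hole (0.0375 to 0.0425), the pin fully home (plunger below 0.0015, which its cushion allows only while it is pressed) and the fingers on the knob with more than 2 N, the section at rest, all through the last second (value of joint tray above 0.0975 m and value of joint section between 0.0375 and 0.0425 m and value of joint plunger below 0.0015 m and contact force between the fingers and plunger above 2 N and velocity of joint section between -0.01 and 0.01 m/s); the arm keeps its last pose, push and grip.
It fails at once if another thing on the bench is moved by more than 25 mm (distance of any of dowel_tin, pencil, glue_jar, screwdriver, offcut, sanding_block, tape_measure from where it was at the start of the episode above 0.025 m).
It also fails if it takes over 61 s, if anything falls off the work surface, if the arm or the gripper's body presses on something with over 40 N, if the wrist force passes 120 N, or if a joint passes its speed limit or range.

## Robot

A 7-joint arm with a two-finger parallel gripper is mounted at the origin on the work surface. World frame = base frame: x ahead of the robot, y to its left, z up, the work surface at z = 0. Lengths are in m, angles in rad, forces in N, time in s.
With the tool pointing down it reaches from about 0.425 to 0.925 m from the base axis. Payload 6.8 kg.
Tool frame: the origin (TCP) lies at the very end of the fingers, on their centre line; the grasp point (between the pads) lies 19 mm behind it; z points along the fingers, y is the line along which they close (so a half turn about z gives the same grasp; the last joint's range is limited). The gripper opens to 85 mm and grips with 20 to 120 N. Pads are 22 mm wide; open, the fingers measure 114 mm over their backs; the gripper's body (76 mm by 85 mm) begins 54 mm behind the grasp point. The pads swing forward as they close: fully open they stand 13 mm farther back than shut.
Start: joints at [-1.432, 0.477, 0.022, 1.555, -0.011, 1.109, -0.083], TCP at [0.165, 0.655, 0.197] pointing down, gripper open.
Joint ranges: [-2.96, 2.96], [-0.34, 2.1], [-1.41, 1.46], [0.24, 2.44], [-1.37, 4.51], [0.17, 1.92], [-2.96, 2.96]. Speed limits (rad/s): [2.39, 2.39, 3.14, 3.14, 3.14, 3.14, 3.14].

## Interface

Orientations are given as a unit quaternion [w, x, y, z].
In Python, from station import bot gives the robot as it stands. The module is installed in compiled form; this text tells all that it offers.
- The arm moves only by the shell command python3 -m jog 'ROWS' [OPENING] [FORCE]. ROWS is JSON, a list of rows, each a list of 4 numbers: the shift along the tool's x, y, z in cm, then the turn about the tool's z in rad. In form: [[x, y, z, spin], ...]. A call has 1 to 20 rows; each row is the pose to reach, as a shift and turn from the pose commanded when the call began, along the tool's axes at that moment; what a row does not reach only later rows make up. A row lasts 1/12 s, in which the tool goes at most 41.7 mm and 7.16 degrees, less where a joint would pass 70% of its speed; a pose out of reach is approached as far as the arm can. A call with a gripper value outside its range is refused whole. OPENING is the closure, from -1 (fully open) to 1 (shut), set as the call begins (- or left out, the last holds). The fingers move at their own pace and stop on an object; FORCE is the grip in N (left out, the last holds). Time passes only in rows, so rows that repeat a pose let the fingers close. It gives the time, the measured TCP pose, the force, the opening and the grip force at its end, in the units of the state.
- bot.get_obs(): the state, without advancing time (a new reading comes with each control period).
- bot.read_camera(name): name is "side" or "top"; returns a dict with "pixels" (384x512x3 uint8, red, green, blue), "depth" (384x512 float32, m along the optical axis (not along the pixel's ray), 0 where there is no reading), "fovy" (degrees; the focal length in pixels is half the picture's height over the tangent of half this angle, whatever the lens; pixels are square), "cx", "cy" (the principal point, pixels), "pose" (4x4, takes a point from camera to world coordinates). Camera axes: x right, y down, z forward; pixel columns grow to the right and rows downward; lengths in m; the calibration is good to about 2 mm. A picture is of the moment at which its call begins.
- bot.hand_in(): hands the job in; it is judged then, once.
The state is a dict: "t": time; "q": joint angles; "joint_vel": joint speeds; "joint_torque": joint torques, N m; "eef_pos": TCP position; "tool_rot": TCP orientation; "contact_force": force on the tool from outside, world axes, zero at the start; "torque": the same for the moment, N m; "gripper_width": opening from 0.0 (shut) to 1.0 (fully open); "grasp_force": force on a finger pad.
Only numpy, scipy, OpenCV 4.12 (cv2) and the standard library are available. Lean on these libraries where they do the work, as an engineer would, in place of code of your own. Each camera call takes 0.05 s, during which the arm holds its last target. There are 200 camera calls.

## Working session

There is one attempt and no reset: what is moved stays moved. The work goes in short steps, Python scripts to look and compute and a shell command to move; the robot and the scene stay as the last step left them, time stands still between calls to the robot, and variables do not carry over. Pictures are saved under pics/ and viewed, at most 10 in all, crops included, and the job is handed in when it is done.

```bash
mkdir -p pics
cat > h.py <<'E'
import numpy as np, cv2
from station import bot
def save(n,f):
    c=bot.read_camera(n); cv2.imwrite(f,c["pixels"][:,:,::-1]); np.savez(f[:-4]+".npz",**c); return c
def K(c): return c["pixels"].shape[0]/2/np.tan(np.radians(float(c["fovy"]))/2)
def ray(c,u,v):
    f=K(c); P=np.array(c["pose"]); d=P[:3,:3]@np.array([(u-c["cx"])/f,(v-c["cy"])/f,1]); return P[:3,3],d
def plane(c,u,v,z):
    o,d=ray(c,u,v); return o+d*(z-o[2])/d[2]
def cloud(c):
    f=K(c);D=c["depth"];v,u=np.mgrid[:D.shape[0],:D.shape[1]]
    p=np.stack([(u-c["cx"])/f*D,(v-c["cy"])/f*D,D],-1);P=np.array(c["pose"]);w=p@P[:3,:3].T+P[:3,3];w[D==0]=np.nan;return w
E
python3 - <<'E'
from h import *
for n in("top","side"):
    c=save(n,f"pics/{n}0.png");print(n,c["fovy"],c["cx"],c["cy"],np.round(c["pose"],3).tolist())
o=bot.get_obs();print({k:np.round(v,3).tolist() for k,v in o.items()})
E
```

```text
top 50.859571550445445 258.67117471444965 189.4739343427206 [[-0.004, -0.992, 0.124, 0.431], [-1.0, 0.004, 0.001, -0.01], [-0.002, -0.124, -0.992, 1.234], [0.0, 0.0, 0.0, 1.0]]
side 45.74337450198956 255.5115809105105 193.95220400197456 [[0.99, -0.069, 0.124, 0.415], [-0.141, -0.573, 0.807, -1.083], [0.015, -0.817, -0.577, 0.87], [0.0, 0.0, 0.0, 1.0]]
{'t': 0.1, 'q': [-1.432, 0.478, 0.022, 1.556, -0.011, 1.109, -0.083], 'joint_vel': [-0.0, -0.002, 0.001, -0.006, -0.0, 0.0, -0.0], 'joint_torque': [0.004, -59.776, 1.614, -28.195, 0.013, 0.005, -0.0], 'eef_pos': [0.165, 0.654, 0.196], 'tool_rot': [-0.0, 0.123, 0.992, -0.001], 'contact_force': [0.262, -0.095, -0.67], 'torque': [-0.027, 0.019, -0.01], 'grasp_force': 0.0, 'gripper_width': 1.004}
```

View pics/top0.png

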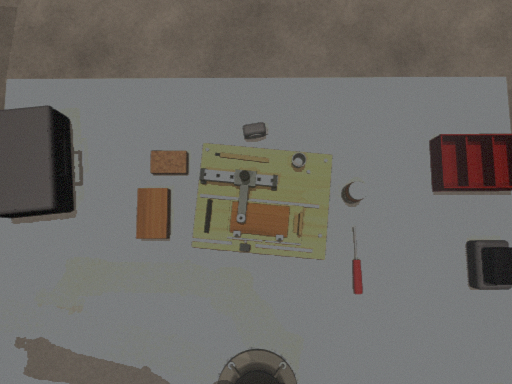

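View pics/side0.png

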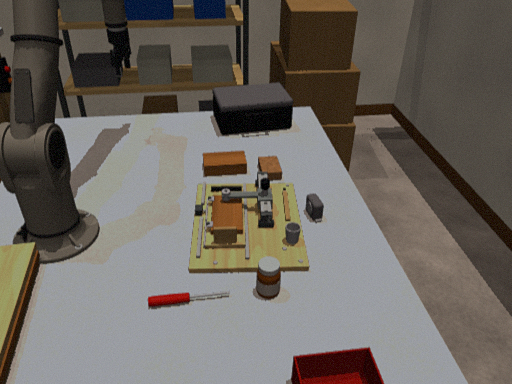

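The top view shows the jig (corners about (203,144), (333,150), (326,258), (193,250)), with the tab at (299,222), the knob at (244,176) and the tin at (298,160). Jig +y points left in the image (about world +y). Next I measure these.

Run:
```python
from h import *
c=dict(np.load("pics/top0.npz"));w=cloud(c);im=c["pixels"]
hsv=cv2.cvtColor(im,cv2.COLOR_RGB2HSV)
roi=np.zeros(im.shape[:2],np.uint8);roi[130:270,180:345]=1
m=((hsv[...,0]>20)&(hsv[...,0]<35)&(hsv[...,1]>70)).astype(np.uint8)*roi
m=cv2.morphologyEx(m,cv2.MORPH_CLOSE,np.ones((15,15)))
cs,_=cv2.findContours(m,cv2.RETR_EXTERNAL,cv2.CHAIN_APPROX_NONE);k=max(cs,key=cv2.contourArea)
P=np.array([plane(c,u,v,.018)[:2] for u,v in k[:,0]],np.float32)
r=cv2.minAreaRect(P);b=cv2.boxPoints(r);print(r,b.tolist())
e=[(b[(i+1)%4]-b[i]) for i in range(4)];L=max(e,key=lambda a:a@[0,1]);L/=np.linalg.norm(L);X=np.array([L[1],-L[0]])
cen=np.array(r[0]);org=cen-X*(-.01)-L*(-.04);print("yaw",np.degrees(np.arctan2(-L[0],L[1])),"org",org)
J=np.stack([(w[...,:2]-org)@X,(w[...,:2]-org)@L,w[...,2]],-1)
np.set_printoptions(precision=4,suppress=True)
def rep(n,s):
    q=J[s];print(n,s.sum(),"med",np.nanmedian(q,0),"lo",np.nanpercentile(q,3,axis=0),"hi",np.nanpercentile(q,97,axis=0))
R=roi>0
rep("tab",R&(J[...,2]>.076)&(J[...,2]<.092)&(J[...,0]<0)&(J[...,1]<-.05))
rep("knob",R&(J[...,2]>.115)&(J[...,2]<.14)&(J[...,0]>-.0))
rep("arm/section",R&(J[...,2]>.07)&(J[...,2]<.08)&(J[...,0]>.02))
rep("bar",R&(J[...,2]>.063)&(J[...,2]<.071)&(J[...,0]>.04))
rep("tin",R&(J[...,2]>.04)&(J[...,1]<-.1)&(J[...,0]>.04))
print("arm hi z",np.nanmax(J[...,2][R]))
s=cv2.resize(im[135:265,185:340],None,fx=5,fy=5,interpolation=cv2.INTER_CUBIC)[:600]
cv2.imwrite("pics/crop.png",cv2.convertScaleAbs(s[...,::-1],alpha=1.6))
```

```text
((0.5511892437934875, -0.01981973648071289), (0.3968558609485626, 0.3171555697917938), 84.51714324951172) [[0.37437760829925537, -0.20218802988529205], [0.6900820732116699, -0.23249158263206482], [0.7280008792877197, 0.16254855692386627], [0.4122964143753052, 0.19285210967063904]]
yaw -5.4828644 org [0.56496541 0.01904178]
tab 80 med [-0.0733 -0.1525  0.0844] lo [-0.1027 -0.157   0.0805] hi [-0.0443 -0.1479  0.0885]
knob 76 med [0.0455 0.0178 0.1231] lo [0.0339 0.0068 0.1196] hi [0.0584 0.0291 0.1278]
arm/section 310 med [0.0415 0.0177 0.0732] lo [ 0.0234 -0.0746  0.0702] hi [0.0673 0.1375 0.0777]
bar 395 med [0.0533 0.0532 0.0673] lo [ 0.041  -0.143   0.0636] hi [0.1305 0.1475 0.0707]
tin 92 med [ 0.1238 -0.1359  0.0627] lo [ 0.094  -0.1536  0.0421] hi [ 0.1352 -0.1151  0.0717]
arm hi z 0.1293147633139644
```

View pics/crop.png

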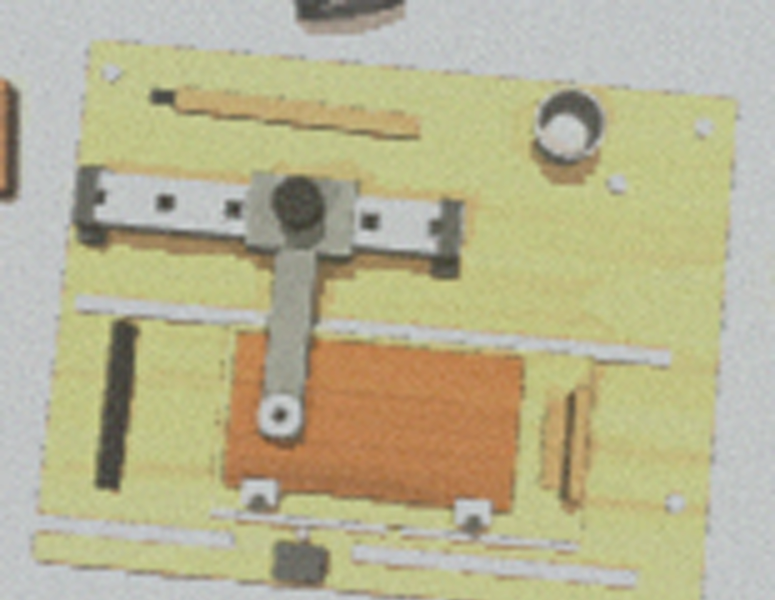

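The crop confirms the geometry: knob at crop (298,202), tab at (573,447), free holes at (232,208) and (165,202), so hole_next is the nearest one on the left. Next I compute the shifts in tool axes.

```bash
cat >> h.py <<'E'
from scipy.spatial.transform import Rotation as Rn
a=np.radians(-5.48);L=np.array([-np.sin(a),np.cos(a)]);X=np.array([L[1],-L[0]]);ORG=np.array([.56497,.01904])
def jw(x,y,z): return np.r_[ORG+x*X+y*L,z]
def toj(p): return np.r_[(p[:2]-ORG)@X,(p[:2]-ORG)@L,p[2]]
def st():
    o=bot.get_obs();R=Rn.from_quat(np.roll(o["tool_rot"],-1)).as_matrix();return o,R
def sh(*ps):
    o,R=st();p=np.array(o["eef_pos"]);print("t",round(o["t"],2),"jig",np.round(toj(p),4),"spin to jig y",round(float(-(np.arctan2(-L[0],L[1])-np.arctan2(-R[0,1],R[1,1]))),4),"q",np.round(o["q"],2),"F",np.round(o["contact_force"],1))
    for q in ps: print("cm",np.round(R.T@(q-p)*100,2))
E
python3 -c "
from h import *
print(st()[1].round(3).tolist())
sh(np.array([.45,.4,.2]),jw(-.0735,-.207,.2),jw(-.0735,-.207,.055))"
```

```text
[[-0.97, 0.244, -0.0], [0.244, 0.97, -0.002], [-0.0, -0.002, -1.0]]
t 0.1 jig [-0.459   0.5938  0.1956] spin to jig y -0.1511 q [-1.43  0.48  0.02  1.56 -0.01  1.11 -0.08] F [ 0.3 -0.1 -0.7]
cm [-33.86 -17.66  -0.4 ]
cm [-50.16 -73.37  -0.31]
cm [-50.16 -73.34  14.19]
```

```bash
python3 -m jog '[[-34,-18,-1,-0.15],[-34,-18,-1,-0.15],[-34,-18,-1,-0.15],[-34,-18,-1,-0.15],[-34,-18,-1,-0.15],[-34,-18,-1,-0.15],[-34,-18,-1,-0.15],[-34,-18,-1,-0.15],[-34,-18,-1,-0.15],[-34,-18,-1,-0.15],[-34,-18,-1,-0.15]]' 1 30; python3 -c "
from h import *
sh(jw(-.0735,-.207,.2),jw(-.0735,-.207,.055))"
```

```text
t: 1.02
eef_pos: [0.4545, 0.3924, 0.2064]
tool_rot: [0.001, 0.052, 0.999, -0.001]
contact_force: [-0.4, -0.2, 0.1]
gripper_width: -0.0
grasp_force: 0.0
t 1.02 jig [-0.1456  0.3611  0.2064] spin to jig y -0.0093 q [-0.9   0.35  0.11  1.74 -0.04  1.06  0.69] F [-0.4 -0.2  0.1]
cm [ -7.74 -56.74   0.75]
cm [ -7.72 -56.71  15.25]
```

```bash
python3 -m jog '[[-7.7,-56.7,0.7,-0.009],[-7.7,-56.7,0.7,-0.009],[-7.7,-56.7,0.7,-0.009],[-7.7,-56.7,0.7,-0.009],[-7.7,-56.7,0.7,-0.009],[-7.7,-56.7,0.7,-0.009],[-7.7,-56.7,0.7,-0.009],[-7.7,-56.7,0.7,-0.009],[-7.7,-56.7,0.7,-0.009],[-7.7,-56.7,0.7,-0.009],[-7.7,-56.7,0.7,-0.009],[-7.7,-56.7,0.7,-0.009],[-7.7,-56.7,0.7,-0.009],[-7.7,-56.7,0.7,-0.009],[-7.7,-56.7,0.7,-0.009],[-7.7,-56.7,0.7,-0.009],[-7.7,-56.7,0.7,-0.009],[-7.7,-56.7,0.7,-0.009]]'; python3 -c "
from h import *
sh(jw(-.0735,-.207,.055),jw(-.0735,-.18,.055))"
```

```text
t: 2.52
eef_pos: [0.4727, -0.1725, 0.1992]
tool_rot: [-0.0, 0.042, 0.999, 0.0]
contact_force: [-0.6, 0.8, 0.6]
gripper_width: -0.003
grasp_force: 0.0
t 2.52 jig [-0.0735 -0.1995  0.1992] spin to jig y 0.0112 q [-0.18  0.2   0.47  1.98 -0.11  0.99  1.83] F [-0.6  0.8  0.6]
cm [-0.   -0.77 14.42]
cm [-0.03  1.93 14.42]
```

```bash
python3 -m jog '[[0,-0.3,3,0.01],[0,-0.3,6,0.01],[0,-0.3,9,0.01],[0,-0.3,12,0.01],[0,-0.3,14.3,0.01],[0,-0.3,14.3,0.01],[0,-0.3,14.3,0.01],[0,-0.3,14.3,0.01]]'; python3 -c "
from h import *
sh(jw(-.0735,-.1725,.055),jw(-.0735,-.0925,.055))"
```

```text
t: 3.18
eef_pos: [0.4733, -0.1772, 0.0577]
tool_rot: [0.001, 0.048, 0.999, 0.0]
contact_force: [0.4, -0.2, 0.4]
gripper_width: -0.001
grasp_force: 0.0
t 3.18 jig [-0.0725 -0.2041  0.0577] spin to jig y -0.0008 q [-0.09  0.41  0.4   2.1  -0.26  0.67  1.96] F [ 0.4 -0.2  0.4]
cm [0.1  3.16 0.27]
cm [ 0.11 11.16  0.27]
```

```bash
python3 -m jog '[[0,0.7,0,0],[0,1.4,0,0],[0,2.1,0,0],[0,2.8,0,0],[0,3.2,0,0],[0,3.6,0,0],[0,4,0,0],[0,4.4,0,0],[0,4.8,0,0],[0,5.2,0,0],[0,5.6,0,0],[0,6,0,0],[0,6.4,0,0],[0,6.8,0,0],[0,7.2,0,0],[0,7.2,0,0]]'; python3 -c "
from h import *
sh()
c=save('top','pics/t1.png');w=cloud(c);J=(w[...,:2]-ORG)@np.stack([X,L],1);s=(w[...,2]>.04)&(w[...,2]<.06)&(J[...,0]<-.02)&(J[...,0]>-.13)&(abs(J[...,1])<.15)
cv2.imwrite('pics/t1c.png',cv2.convertScaleAbs(cv2.resize(c['pixels'][135:265,185:340],None,fx=4,fy=4)[...,::-1],alpha=1.6))"
```

```text
t: 4.52
eef_pos: [0.4793, -0.1052, 0.0564]
tool_rot: [-0.0, 0.048, 0.999, 0.0]
contact_force: [0.9, 1.1, -0.2]
gripper_width: -0.003
grasp_force: 0.0
t 4.52 jig [-0.0734 -0.1318  0.0564] spin to jig y -0.001 q [-0.24  0.39  0.4   2.13 -0.25  0.66  1.8 ] F [ 0.9  1.1 -0.2]
```

View pics/t1c.png

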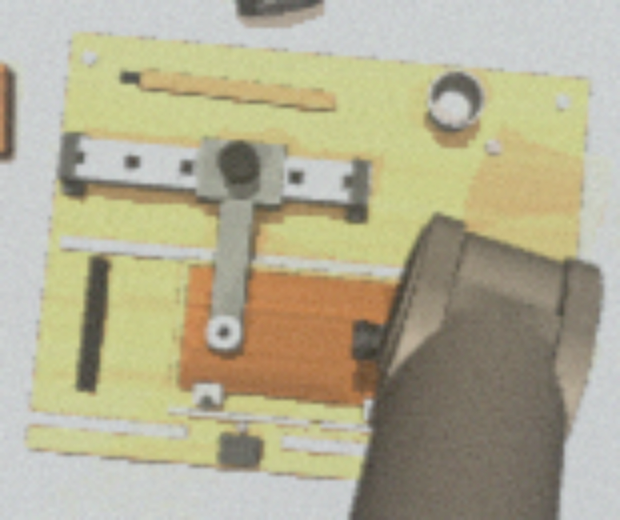

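Run:
```python
from h import *
c=save('side','pics/s1.png')
c0=np.load('pics/side0.npz')['pixels']
a=cv2.resize(c0[170:280,180:320],None,fx=2.8,fy=2.8);b=cv2.resize(c['pixels'][170:280,180:320],None,fx=2.8,fy=2.8)
cv2.imwrite('pics/s1c.png',cv2.convertScaleAbs(np.hstack([a,b])[...,::-1],alpha=1.5))
t=np.load('pics/top0.npz');w=cloud(dict(t))
print("tab region z rows220:",np.round(w[222,255:310,2],3))
o,R=st();tcp=np.array(o["eef_pos"])
P=np.array(t["pose"]);p=P[:3,:3].T@(tcp-P[:3,3]);f=K(t);print("tcp px",p[0]/p[2]*f+t["cx"],p[1]/p[2]*f+t["cy"])
```

```text
tab region z rows220: [0.053 0.049 0.047 0.054 0.05  0.049 0.049 0.048 0.048 0.048 0.049 0.05
 0.052 0.048 0.052 0.051 0.051 0.051 0.051 0.055 0.05  0.051 0.048 0.049
 0.049 0.054 0.049   nan 0.047 0.052 0.052 0.052 0.052 0.034 0.037 0.037
 0.03  0.028 0.033 0.043   nan 0.042 0.045 0.066 0.082 0.084 0.08  0.083
 0.019 0.02  0.017 0.016 0.015 0.018 0.016]
tcp px 292.4643536964294 223.3254255683925
```

View pics/s1c.png

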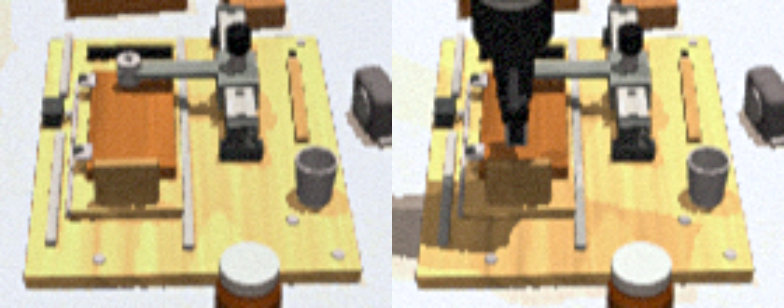

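Run:
```python
from h import *
np.set_printoptions(precision=3,suppress=True)
o,R=st();tcp=np.array(o["eef_pos"]);print(tcp,o["t"])
t=np.load('pics/s1.npz');P=np.array(t["pose"]);f=K(t)
def pr(x):
    p=P[:3,:3].T@(x-P[:3,3]);return (p[:2]/p[2]*f+[t["cx"],t["cy"]])
for n,x in(("tcp",tcp),("tcp+8cm",tcp+[0,0,.08]),("tabtop",jw(-.0735,-.1525,.085)),("tab bot",jw(-.0735,-.1525,.032))):
    u=pr(x);print(n,u,"crop",(u-[180,170])*2.8)
w=cloud(t)
s=np.load('pics/side0.npz');w0=cloud(s)
for v in range(200,250,4): print(v,"before",toj(w0[v,226]),"now",toj(w[v,226]))
```

```text
[ 0.479 -0.106  0.056] 4.6167
tcp [224.301 229.948] crop [124.043 167.856]
tcp+8cm [223.564 206.935] crop [121.979 103.417]
tabtop [223.924 226.53 ] crop [122.987 158.285]
tab bot [224.404 241.328] crop [124.332 199.718]
200 before [-0.07   0.005  0.06 ] now [-0.066 -0.165  0.183]
204 before [-0.07  -0.002  0.05 ] now [-0.066 -0.174  0.176]
208 before [-0.069 -0.025  0.052] now [-0.066 -0.193  0.178]
212 before [-0.069 -0.043  0.051] now [-0.067 -0.161  0.141]
216 before [-0.069 -0.063  0.052] now [-0.067 -0.144  0.114]
220 before [-0.069 -0.08   0.05 ] now [-0.067 -0.148  0.104]
224 before [-0.069 -0.101  0.052] now [-0.069 -0.099  0.05 ]
228 before [-0.068 -0.157  0.083] now [-0.068 -0.158  0.084]
232 before [-0.068 -0.157  0.07 ] now [-0.068 -0.157  0.069]
236 before [-0.069 -0.157  0.056] now [-0.068 -0.159  0.057]
240 before [-0.069 -0.161  0.044] now [-0.069 -0.158  0.041]
244 before [-0.069 -0.167  0.035] now [-0.069 -0.163  0.031]
248 before [-0.069 -0.165  0.019] now [-0.069 -0.165  0.018]
```

The fingertips show at about row 222, roughly 4 cm higher than the reported TCP would give (row 230). They passed over the tab without touching it. I'll back off and measure this offset.

```bash
python3 -m jog '[[0,-2,-2,0],[0,-4,-2,0],[0,-6,-2,0],[0,-7.5,-2,0],[0,-7.5,-2,0],[0,-7.5,-2,0],[0,-7.5,-2,0]]'
python3 - <<'E'
from h import *
np.set_printoptions(precision=3,suppress=True)
sh();tcp=np.array(bot.get_obs()["eef_pos"])
out=[]
for n in("side","top"):
    c=save(n,f"pics/{n}2.png");c0=np.load(f"pics/{n}0.npz")
    w=cloud(c);P=np.array(c["pose"]);p=P[:3,:3].T@(tcp-P[:3,3]);f=K(c);u=p[0]/p[2]*f+c["cx"];v=p[1]/p[2]*f+c["cy"];print(n,"tcp px",u,v)
    d=np.linalg.norm(w[...,:2]-tcp[:2],axis=2)<.06
    d&=(w[...,2]>.03)&(w[...,2]<.25)
    ch=np.abs(c["depth"]-c0["depth"])>.02
    q=w[d&ch];z=q[:,2]
    for lo in np.arange(.04,.22,.012):
        k=q[(z>=lo)&(z<lo+.012)]
        if len(k)>2:
            j=np.array([toj(x) for x in k]);print(round(lo,3),len(k),j.min(0)[:2],j.max(0)[:2])
    im=c["pixels"];v,u=int(v),int(u)
    s=im[max(v-70,0):v+30,u-50:u+50];out.append(cv2.resize(s,(400,400)))
cv2.imwrite("pics/c2.png",cv2.convertScaleAbs(np.hstack(out)[...,::-1],alpha=2))
E
```

```text
t: 5.2
eef_pos: [0.4719, -0.1802, 0.0763]
tool_rot: [-0.0, 0.049, 0.999, 0.0]
contact_force: [0.1, 0.3, 0.2]
gripper_width: -0.001
grasp_force: 0.0
t 5.2 jig [-0.074 -0.207  0.076] spin to jig y -0.002 q [-0.1   0.38  0.42  2.09 -0.24  0.72  1.95] F [0.1 0.3 0.2]
side tcp px 223.72906399026576 242.33606944083047
0.112 17 [-0.082 -0.221] [-0.064 -0.213]
0.124 35 [-0.084 -0.225] [-0.064 -0.212]
0.136 17 [-0.084 -0.224] [-0.064 -0.213]
0.16 19 [-0.085 -0.247] [-0.061 -0.234]
0.172 39 [-0.09 -0.26] [-0.058 -0.217]
0.184 29 [-0.09  -0.266] [-0.058 -0.218]
0.196 63 [-0.092 -0.267] [-0.055 -0.198]
0.208 86 [-0.092 -0.261] [-0.055 -0.2  ]
top tcp px 319.029690823667 225.538213843949
0.16 3 [-0.086 -0.181] [-0.086 -0.177]
0.172 5 [-0.086 -0.178] [-0.082 -0.156]
0.184 6 [-0.086 -0.168] [-0.068 -0.158]
0.196 58 [-0.087 -0.166] [-0.061 -0.147]
0.208 18 [-0.083 -0.168] [-0.071 -0.152]
```

View pics/c2.png

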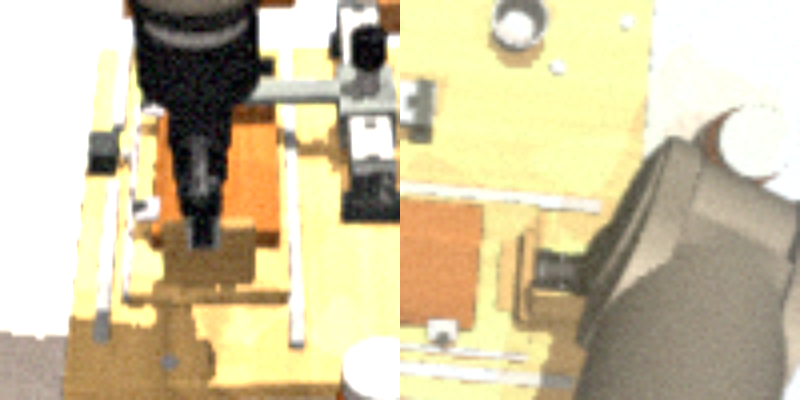

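Run:
```python
from h import *
c=dict(np.load("pics/side2.npz"));w=cloud(c);np.set_printoptions(precision=3,suppress=True)
g=c["pixels"].astype(int).sum(2)
for v in range(226,240): print(v,g[v,220:229:2],toj(w[v,223]),toj(w[v,225]))
```

```text
226 [126  12   8  78 233] [-0.074 -0.221  0.143] [-0.069 -0.22   0.142]
227 [130   6  23  80 276] [-0.074 -0.221  0.139] [-0.069 -0.221  0.14 ]
228 [130   3  12 105 221] [-0.074 -0.22   0.136] [-0.069 -0.222  0.137]
229 [189  20  19 124 152] [-0.074 -0.221  0.133] [-0.069 -0.218  0.13 ]
230 [184   0  25 105 148] [-0.074 -0.225  0.133] [-0.069 -0.222  0.13 ]
231 [188  14  33 111 145] [-0.074 -0.218  0.124] [-0.069 -0.22   0.126]
232 [170  12  38 109 150] [-0.074 -0.218  0.121] [-0.069 -0.221  0.123]
233 [200  65  79 141 152] [-0.074 -0.221  0.12 ] [-0.069 -0.221  0.119]
234 [164 122 120 140 147] [-0.077 -0.158  0.063] [-0.071 -0.157  0.062]
235 [149 137 150 137 149] [-0.077 -0.16   0.061] [-0.071 -0.16   0.061]
236 [131 145 147 145 121] [-0.077 -0.153  0.052] [-0.071 -0.159  0.057]
237 [125 142 114 145 150] [-0.077 -0.16   0.054] [-0.071 -0.155  0.05 ]
238 [149 134 134 150 128] [-0.077 -0.157  0.048] [-0.071 -0.158  0.049]
239 [138 145 136 126 130] [-0.077 -0.159  0.047] [-0.071 -0.159  0.046]
```

```bash
python3 -m jog '[[0,0,1,0],[0,0,2,0],[0,0,3,0],[0,0,4,0],[0,0,5,0],[0,0,5.5,0],[0,0,6,0],[0,0,6,0],[0,0,6,0]]'
python3 - <<'E'
from h import *
c=save("side","pics/side3.png");w=cloud(c);np.set_printoptions(precision=3,suppress=True)
sh()
for v in range(240,262): print(v,toj(w[v,223]),toj(w[v,225]))
E
```

```text
t: 6.05
eef_pos: [0.4718, -0.1809, 0.0163]
tool_rot: [-0.0, 0.049, 0.999, -0.0]
contact_force: [-0.0, 0.5, 0.4]
gripper_width: -0.0
grasp_force: 0.0
t 6.1 jig [-0.073 -0.208  0.017] spin to jig y -0.0024 q [-0.05  0.49  0.37  2.12 -0.31  0.59  2.01] F [0.2 0.2 0.4]
240 [-0.073 -0.271  0.14 ] [-0.068 -0.271  0.14 ]
241 [-0.073 -0.265  0.132] [-0.069 -0.257  0.124]
242 [-0.074 -0.257  0.122] [-0.069 -0.255  0.119]
243 [-0.074 -0.24   0.103] [-0.069 -0.24   0.102]
244 [-0.075 -0.222  0.084] [-0.07  -0.219  0.081]
245 [-0.075 -0.221  0.079] [-0.07  -0.22   0.079]
246 [-0.075 -0.221  0.076] [-0.07  -0.22   0.075]
247 [-0.075 -0.224  0.075] [-0.07  -0.221  0.072]
248 [-0.076 -0.223  0.07 ] [-0.07  -0.223  0.07 ]
249 [-0.076 -0.219  0.063] [-0.07  -0.222  0.066]
250 [-0.076 -0.221  0.062] [-0.071 -0.221  0.062]
251 [-0.076 -0.212  0.05 ] [-0.071 -0.214  0.052]
252 [-0.077 -0.18   0.017] [-0.072 -0.179  0.017]
253 [-0.077 -0.185  0.019] [-0.072 -0.184  0.018]
254 [-0.077 -0.187  0.016] [-0.072 -0.191  0.02 ]
255 [-0.077 -0.195  0.02 ] [-0.072 -0.194  0.019]
256 [-0.077 -0.194  0.016] [-0.072 -0.196  0.017]
257 [-0.077 -0.202  0.019] [-0.072 -0.203  0.02 ]
258 [-0.077 -0.205  0.018] [-0.072 -0.203  0.017]
259 [-0.077 -0.211  0.021] [-0.072 -0.21   0.02 ]
260 [-0.077 -0.212  0.018] [-0.072 -0.212  0.017]
261 [-0.077 -0.216  0.018] [-0.072 -0.217  0.019]
```

```bash
python3 -m jog '[[0,1,0,0],[0,2,0,0],[0,3,0,0],[0,3.5,0,0],[0,4,0,0],[0,4.5,0,0],[0,5,0,0],[0,5.5,0,0],[0,6,0,0],[0,6.5,0,0],[0,7,0,0],[0,7.5,0,0],[0,8,0,0],[0,8.4,0,0],[0,8.4,0,0]]'
python3 - <<'E'
from h import *
sh();c=save("top","pics/top4.png")
cs=[np.load('pics/top0.npz')['pixels'],c['pixels']]
cv2.imwrite('pics/c4.png',cv2.convertScaleAbs(np.hstack([cv2.resize(i[190:260,185:325],None,fx=2.8,fy=4) for i in cs])[...,::-1],alpha=1.6))
# leading edge of plank: orange along a row
for i in cs:
    h=cv2.cvtColor(i,cv2.COLOR_RGB2HSV);m=(h[...,0]<15)&(h[...,1]>120);print([int(np.where(m[r,200:300])[0].min())+200 for r in range(208,228,3)])
E
```

```text
t: 7.35
eef_pos: [0.4802, -0.0969, 0.0166]
tool_rot: [0.0, 0.049, 0.999, -0.0]
contact_force: [-0.2, -0.6, -0.3]
gripper_width: 0.0
grasp_force: 0.0
t 7.35 jig [-0.0733 -0.1235  0.0166] spin to jig y -0.0019 q [-0.23  0.47  0.37  2.15 -0.31  0.57  1.84] F [-0.2 -0.6 -0.3]
[233, 232, 232, 232, 231, 231, 231]
[220, 216, 215, 215, 215, 214, 214]
```

```bash
python3 -m jog '[[0,0.2,0,0],[0,0.4,0,0],[0,0.6,0,0],[0,0.8,0,0]]'|grep -E "eef|cont"; python3 -m jog '[[0,0.2,0,0],[0,0.4,0,0],[0,0.6,0,0]]'|grep -E "eef|cont"; python3 -c "
from h import *
sh();c=bot.read_camera('top');h=cv2.cvtColor(c['pixels'],cv2.COLOR_RGB2HSV);m=(h[...,0]<15)&(h[...,1]>120);print([int(np.where(m[r,200:300])[0].min())+200 for r in range(208,228,3)])"
```

```text
eef_pos: [0.4808, -0.0897, 0.0166]
contact_force: [-2.3, -10.7, 3.0]
eef_pos: [0.4808, -0.0898, 0.0167]
contact_force: [-2.2, -26.4, 0.2]
t 7.98 jig [-0.0734 -0.1164  0.0167] spin to jig y -0.0073 q [-0.25  0.47  0.38  2.16 -0.3   0.57  1.81] F [ -2.2 -26.4   0.2]
[215, 214, 213, 213, 212, 212, 211]
```

```bash
python3 -m jog '[[0,-1,0,0],[0,-2.5,0,0],[0,-4,0,0],[0,-4,-4,0],[0,-4,-8,0],[0,-4,-12,0],[0,-8,-15,0],[0,-12,-15,0],[0,-12,-15,0],[0,-12,-15,0]]'
python3 - <<'E'
from h import *
sh();c=save("top","pics/top5.png");w=cloud(c)
J=np.stack([(w[...,:2]-ORG)@X,(w[...,:2]-ORG)@L],-1)
s=(w[...,2]>.078)&(w[...,2]<.092)&(abs(J[...,0]+.0735)<.04)&(J[...,1]<-.06)&(J[...,1]>-.15);print("tab",s.sum(),np.median(J[s],0) if s.any() else 0)
cv2.imwrite('pics/c5.png',cv2.convertScaleAbs(cv2.resize(c['pixels'][135:265,185:340],None,fx=4,fy=4)[...,::-1],alpha=1.6))
E
```

```text
t: 8.87
eef_pos: [0.4695, -0.2053, 0.1674]
tool_rot: [0.001, 0.051, 0.999, -0.0]
contact_force: [-0.4, -1.1, 0.3]
gripper_width: -0.005
grasp_force: 0.0
t 8.87 jig [-0.0736 -0.2324  0.1674] spin to jig y -0.007 q [-0.15  0.26  0.53  2.   -0.16  0.92  1.93] F [-0.4 -1.1  0.3]
tab 77 [-0.07117515 -0.09729568]
```

View pics/c5.png

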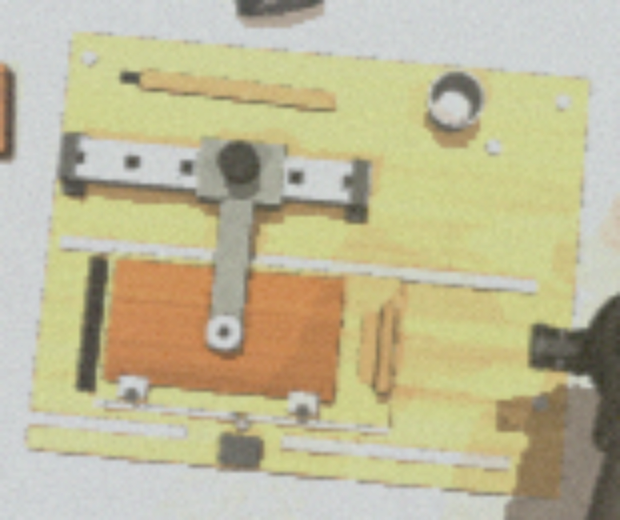

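The tray is seated against the dark stop and the tab has moved 55 mm to y −0.097. The notch at (240,420) faces the ball, so the tray is home. Next, the knob.

```bash
python3 -c "
from h import *
sh(jw(.046,.018,.16),jw(.046,.018,.049))"
```

```text
t 8.92 jig [-0.0738 -0.2302  0.1665] spin to jig y -0.0044 q [-0.16  0.26  0.53  2.   -0.16  0.92  1.93] F [ 0.8  0.7 -1. ]
cm [-11.88  24.87   0.67]
cm [-11.87  24.87  11.77]
```

```bash
python3 -m jog '[[-11.9,24.8,0,-0.005],[-11.9,24.8,0,-0.005],[-11.9,24.8,0,-0.005],[-11.9,24.8,0,-0.005],[-11.9,24.8,0,-0.005],[-11.9,24.8,0,-0.005],[-11.9,24.8,0,-0.005],[-11.9,24.8,0,-0.005],[-11.9,24.8,0,-0.005],[-11.9,24.8,0,-0.005],[-11.9,24.8,0,-0.005]]' -1 30;  python3 - <<'E'
from h import *
np.set_printoptions(precision=3,suppress=True)
sh(jw(.046,.018,.049));c=save("side","pics/side6.png");w=cloud(c)
J=np.stack([(w[...,:2]-ORG)@X,(w[...,:2]-ORG)@L,w[...,2]],-1)
# knob from side (front surface)
s=(J[...,2]>.1)&(J[...,2]<.124)&(abs(J[...,0]-.046)<.025)&(abs(J[...,1]-.01)<.03);q=J[s];print("knob",len(q),np.percentile(q,[3,50,97],axis=0))
s=(J[...,2]>.15)&(J[...,2]<.26)&(abs(J[...,0]-.046)<.03)&(abs(J[...,1]-.018)<.075);q=J[s]
for lo in np.arange(.15,.26,.01):
    k=q[(q[:,2]>=lo)&(q[:,2]<lo+.01)]
    if len(k)>1: print(round(lo,2),len(k),k.min(0),k.max(0))
cv2.imwrite("pics/c6.png",cv2.convertScaleAbs(cv2.resize(c['pixels'][130:250,200:330],None,fx=5,fy=5)[...,::-1],alpha=1.8))
E
```

```text
t: 9.83
eef_pos: [0.6113, 0.0314, 0.166]
tool_rot: [-0.001, 0.047, 0.999, -0.0]
contact_force: [-0.1, 0.1, 0.0]
gripper_width: 1.0
grasp_force: 0.0
t 9.83 jig [0.045 0.017 0.166] spin to jig y 0.0013 q [-0.47  0.43  0.42  1.76 -0.2   0.99  1.51] F [-0.1  0.1  0. ]
cm [-0.12  0.13 11.7 ]
knob 72 [[0.036 0.    0.101]
 [0.047 0.007 0.114]
 [0.06  0.022 0.124]]
0.21 14 [ 0.036 -0.036  0.214] [0.056 0.061 0.22 ]
0.22 30 [ 0.036 -0.042  0.22 ] [0.056 0.06  0.23 ]
0.23 22 [ 0.036 -0.043  0.23 ] [ 0.055 -0.03   0.24 ]
0.24 24 [ 0.036 -0.045  0.24 ] [ 0.055 -0.031  0.249]
0.25 5 [ 0.041 -0.043  0.25 ] [ 0.052 -0.039  0.253]
```

View pics/c6.png

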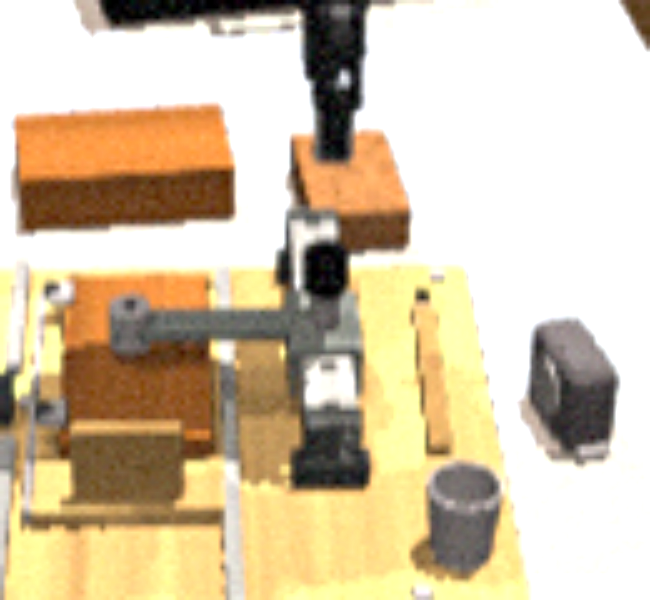

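The open fingers straddle the knob: fingers at x≈0.046, knob at x≈0.047 (crop (325,270)). I descend and grip.

```bash
python3 -m jog '[[-0.1,0.1,3,0],[-0.2,0.1,6,0],[-0.2,0.1,9,0],[-0.2,0.1,11,0],[-0.2,0.1,11.8,0],[-0.2,0.1,11.8,0],[-0.2,0.1,11.8,0]]'; python3 -m jog '[[0,0,0,0],[0,0,0,0],[0,0,0,0],[0,0,0,0],[0,0,0,0],[0,0,0,0],[0,0,0,0],[0,0,0,0]]' 1 60; python3 -c "
from h import *
sh()"
```

```text
t: 10.47
eef_pos: [0.6148, 0.0325, 0.0492]
tool_rot: [0.0, 0.047, 0.999, -0.0]
contact_force: [-0.0, -0.5, 0.8]
gripper_width: 1.001
grasp_force: 0.0
t: 11.13
eef_pos: [0.6148, 0.0333, 0.0487]
tool_rot: [0.0, 0.046, 0.999, 0.0]
contact_force: [1.1, -1.1, 0.6]
gripper_width: 0.314
grasp_force: 58.8
t 11.13 jig [0.0482 0.0189 0.0487] spin to jig y 0.0028 q [-0.42  0.58  0.36  1.84 -0.28  0.78  1.57] F [ 1.1 -1.1  0.6]
```

```bash
python3 -m jog '[[0,0,-0.3,0],[0,0,-0.6,0],[0,0,-0.9,0],[0,0,-1.2,0],[0,0,-1.2,0],[0,0,-1.2,0]]'; python3 -c "
from h import *
sh()"
```

```text
t: 11.63
eef_pos: [0.6147, 0.0333, 0.0602]
tool_rot: [0.0, 0.046, 0.999, -0.0]
contact_force: [5.2, -0.5, -10.8]
gripper_width: 0.312
grasp_force: 59.6
t 11.63 jig [0.0481 0.0189 0.0602] spin to jig y 0.0029 q [-0.43  0.56  0.37  1.83 -0.27  0.8   1.56] F [  5.2  -0.5 -10.8]
```

```bash
python3 -m jog '[[0,0.4,0,0],[0,0.8,0,0],[0,1.2,0,0],[0,1.6,0,0],[0,2,0,0],[0,2.4,0,0],[0,2.8,0,0],[0,3.2,0,0],[0,3.6,0,0],[0,4,0,0],[0,4,0,0],[0,4,0,0],[0,4,0,0]]'
python3 - <<'E'
from h import *
sh();c=save("top","pics/top7.png");w=cloud(c);w0=cloud(dict(np.load("pics/top5.npz")))
# section/bush arm shift along y from top view: arm region x -0.04..0.015 z .066-.09
for n,W in(("0",w0),("now",w)):
    J=np.stack([(W[...,:2]-ORG)@X,(W[...,:2]-ORG)@L,W[...,2]],-1)
    s=(J[...,2]>.066)&(J[...,2]<.095)&(J[...,0]>-.06)&(J[...,0]<.015)&(abs(J[...,1]-.03)<.08);print(n,s.sum(),J[s].mean(0))
E
```

```text
t: 12.72
eef_pos: [0.6186, 0.0732, 0.06]
tool_rot: [0.0, 0.046, 0.999, -0.0]
contact_force: [6.2, -0.4, -9.5]
gripper_width: 0.31
grasp_force: 59.6
t 12.72 jig [0.0482 0.059  0.06  ] spin to jig y 0.003 q [-0.49  0.57  0.37  1.82 -0.27  0.8   1.5 ] F [ 6.2 -0.4 -9.5]
0 215 [-0.02255726  0.01818182  0.0756002 ]
now 0 [nan nan nan]<stdin>:6: RuntimeWarning: Mean of empty slice.
  ret = um.true_divide(
```

```bash
python3 -m jog '[[0,0,0.3,0],[0,0,0.6,0],[0,0,0.9,0],[0,0,1.15,0],[0,0,1.15,0],[0,0,1.15,0],[0,0,1.15,0]]'; python3 -c "
from h import *
sh()"
```

```text
t: 13.35
eef_pos: [0.6187, 0.0732, 0.0495]
tool_rot: [0.0, 0.046, 0.999, 0.0]
contact_force: [4.4, 0.2, -0.2]
gripper_width: 0.311
grasp_force: 60.4
t 13.35 jig [0.0483 0.059  0.0495] spin to jig y 0.0028 q [-0.48  0.58  0.36  1.82 -0.28  0.79  1.5 ] F [ 4.4  0.2 -0.2]
```

```bash
python3 -m jog '[[0,0,0.2,0],[0,0,0.4,0],[0,0,0.6,0],[0,0,0.8,0],[0,0,0.8,0],[0,0,0.8,0],[0,0,0.8,0]]'; python3 -c "
from h import *
sh()"
```

```text
t: 13.93
eef_pos: [0.6191, 0.0733, 0.0457]
tool_rot: [0.001, 0.047, 0.999, 0.001]
contact_force: [-10.3, -0.6, 38.2]
gripper_width: 0.313
grasp_force: 63.9
t 13.93 jig [0.0487 0.0592 0.0457] spin to jig y 0.0023 q [-0.48  0.59  0.36  1.82 -0.29  0.78  1.51] F [-10.3  -0.6  38.2]
```

```bash
python3 -m jog '[[0,0,-0.1,0],[0,0,-0.15,0],[0,0,-0.15,0],[0,0,-0.15,0],[0,0,-0.15,0],[0,0,-0.15,0]]'
python3 - <<'E'
from h import *
sh();c=save("side","pics/side8.png");c0=dict(np.load("pics/side6.npz"))
for n,k in(("0",c0),("now",c)):
    W=cloud(k);J=np.stack([(W[...,:2]-ORG)@X,(W[...,:2]-ORG)@L,W[...,2]],-1)
    s=(J[...,2]>.066)&(J[...,2]<.095)&(J[...,0]>-.04)&(J[...,0]<.015)&(abs(J[...,1]-.03)<.08);print("arm",n,s.sum(),np.median(J[s],0))
    s=(J[...,2]>.06)&(J[...,2]<.088)&(abs(J[...,0]+.0735)<.035)&(abs(J[...,1]+.1)<.03);print("tab",s.sum(),np.median(J[s],0))
cv2.imwrite("pics/c8.png",cv2.convertScaleAbs(cv2.resize(c['pixels'][130:250,200:330],None,fx=5,fy=5)[...,::-1],alpha=1.8))
E
```

```text
t: 14.43
eef_pos: [0.619, 0.0733, 0.0458]
tool_rot: [0.001, 0.047, 0.999, 0.001]
contact_force: [-6.2, -0.4, 27.3]
gripper_width: 0.316
grasp_force: 62.5
t 14.43 jig [0.0486 0.0591 0.0458] spin to jig y 0.0024 q [-0.48  0.59  0.36  1.82 -0.28  0.78  1.51] F [-6.2 -0.4 27.3]
arm 0 127 [-0.01212678  0.00976167  0.0757805 ]
tab 201 [-0.0712859  -0.10302819  0.07600472]
arm now 108 [-0.01221009  0.05019059  0.0758615 ]
tab 202 [-0.07124317 -0.10289067  0.07507605]
```

View pics/c8.png

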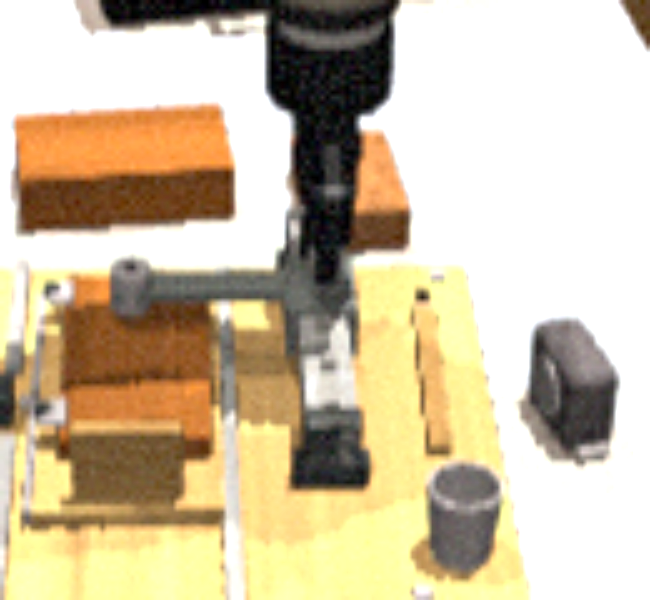

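The image shows the bush arm moved 40.4 mm, the tab still home, and the fingers on the knob. The knob is at a hard stop at 27 N, well above the 4 N needed to press the pin home. I'm handing in.

```bash
python3 -c "
from station import bot
print(bot.hand_in())"
```

```text
the job is handed in; nothing more can be done
None
```

The job is handed in with no verdict returned: the tray is home in its catch, the section moved about 40 mm to the next hole, and the fingers still hold the knob, pressing the pin against a hard stop at about 27 N.

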